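Gauge a coupling sleeve on a pin and sort it

TASK

Check the bore of the aluminium sleeve in the cradle on the yellow mat: slide the sleeve straight onto the blue gauge's horizontal pin until it is fully home against the gauge face or stops short on the pin, then pull it off and set it down, without dropping it, in the green tray if it went fully home or in the red tray if it stopped short. In the cradle only the sleeve's ends can be gripped, so put it down on the bench and take it again across its sides before gauging; leave the sleeve on the white mat and the glassware and timer alone.

Things in the scene. Friction and masses are not known exactly. Their poses are not given: they have to be found in the camera images.
- pin_root (a point): root of the gauge pin, on the steel face, on the pin axis, 60 mm above the bench; axes as the gauge's. The steel pin is horizontal, 14 mm across, sticks out 50 mm toward -x; its last 7 mm taper to 8 mm. A clear sleeve stops with its end on the face (its centre 27 mm from here), a blocked one with its centre 57 mm from here
- gauge: fixed gauge: blue block 60 mm wide, 88 mm high, with a steel face toward the robot that carries the pin; base plate 75 x 90 x 12 mm, which reaches 3 mm under the pin. Origin: bench level under the block, 22 mm behind the face; x axis level, from the pin's tip into the gauge (the way to push a sleeve, roughly away from the robot); z up
- sleeve_a: aluminium square bar 34 x 34 mm, 54 mm long, 0.16 kg, bored 18 mm along its length. Both sleeves look alike from outside, either end the same: one has a clear bore and goes fully over the pin; the other's bore is closed by a web 20 mm in from either end and stops there; only the pin tells which. Origin: middle of the sleeve, on the bore axis; x along the bore
- sleeve_b: aluminium square bar 34 x 34 mm, 54 mm long, 0.16 kg, bored 18 mm along its length. Both sleeves look alike from outside, either end the same: one has a clear bore and goes fully over the pin; the other's bore is closed by a web 20 mm in from either end and stops there; only the pin tells which. Origin: middle of the sleeve, on the bore axis; x along the bore
- cradle_a: black open-ended cradle fixed on one of the mats, 46 long (x) x 50 wide x 46 mm high, floor 5 mm thick; sleeve_a lies in it along x. Its 6 mm walls stand 38 mm apart and reach 7 mm above the sleeve, so only the sleeve's two end faces, which stick out about 4 mm each, can be gripped. Origin: centre of underside
- cradle_b: black open-ended cradle fixed on one of the mats, 46 long (x) x 50 wide x 46 mm high, floor 5 mm thick; sleeve_b lies in it along x. Its 6 mm walls stand 38 mm apart and reach 7 mm above the sleeve, so only the sleeve's two end faces, which stick out about 4 mm each, can be gripped. Origin: centre of underside
- mat_yellow: thin fixed yellow mat 130 x 100 mm, 3 mm thick, with one of the two cradles at its middle (which one varies); the sleeve here is the one to check. Origin: centre of underside
- mat_white: thin fixed white mat 130 x 100 mm, 3 mm thick, with one of the two cradles at its middle (which one varies); the sleeve here is left alone. Origin: centre of underside
- tray_green: fixed shallow green plastic tray, outside 130 (x) x 125 (y) mm, 28 mm high, walls 4 mm, floor 4 mm; for sleeves that go fully home on the pin. Origin: centre of underside
- tray_red: fixed shallow red plastic tray, outside 130 (x) x 125 (y) mm, 28 mm high, walls 4 mm, floor 4 mm; for sleeves that stop short on the pin. Origin: centre of underside
- beaker_250: glass beaker 81 x 75 x 95 mm, a loose bystander near the back. Origin: centre of underside
- flask_250: conical glass flask 80 mm across, 140 mm high, a loose bystander near the back. Origin: centre of underside
- timer: white bench timer 72 x 62 x 20 mm lying flat, a loose bystander near the back. Origin: centre of underside

How it is judged:
By the outcome, as a careful person would: the job done as asked, in the order asked, and still so for the second after the job is handed in, with the robot touching nothing.
It also fails if it takes over 64 s, if anything falls off the work surface, if the arm or the gripper's body presses on something with over 40 N, if the wrist force passes 120 N, or if a joint passes its speed limit or range.

ROBOT

A 6-joint arm with a two-finger parallel gripper is mounted at the origin on a cart in front of the work surface, level with it; the furniture and walls round the work are solid. World frame = base frame: x ahead of the robot, y to its left, z up, the work surface at z = 0. Lengths are in m, angles in degrees, forces in N, time in s.
With the tool pointing down it reaches from about 0.375 to 0.75 m from the base axis. Payload 9 kg.
Tool frame: the origin (TCP) lies where the fingers leave the gripper's body, on its centre line; the fingertips stand 73 mm ahead of it and the grasp point (between the pads) lies 54 mm ahead of it (robot.tip_reach is the distance from the TCP to the fingertips, in m); z points along the fingers, y is the direction in which the jaws open and shut (so a half turn about z gives the same grasp; the last joint's range is limited). The gripper opens to 85 mm and grips with 20 to 120 N. Pads are 22 mm wide; open, the fingers measure 114 mm over their backs; the gripper's body (76 mm by 85 mm) begins 54 mm behind the grasp point. The pads swing forward as they close: fully open they stand 13 mm farther back than shut.
Start: joints at [59.376, 5.964, 5.575, 89.605, 0, 77.527], TCP at [0.187, 0.57, 0.304] pointing down, gripper open.
Joint ranges: [-171.21, 171.21], [-48.23, 106.86], [-62.78, 66.21], [-105.2, 120.99], [-86.42, 89.51], [-180, 180]. Speed limits (degrees/s): [127.2, 127.2, 147.25, 180, 180, 180].

INTERFACE

Orientations are given as [roll, pitch, yaw] about the fixed x, y, z axes, in that order (R = Rz(yaw) Ry(pitch) Rx(roll)).
In Python, from plant import robot gives the robot as it stands. Calls block until the motion is done:
- robot.move_pose(position, orientation): joint-space move of the TCP to a pose.
- robot.line_to(position, vel=0.15, rotation=None, guard=None): straight line of the TCP; rotation=None keeps the orientation; vel is the mean speed in m/s. With guard (N) it stops when the force on the tool has changed by that much, and returns True; else False.
- robot.goto_joints(angles): joint-space move.
- robot.set_gripper(opening): finger opening in m; the grip force is fixed at half the most; returns when the fingers have stopped.
- robot.pause(seconds).
- robot.ik(position, orientation): joint angles nearest the present ones, or None.
- robot.observe(): the state.
- robot.grab_frame(name): name is "side" or "top"; returns the picture (400x640x3 uint8, blue, green, red); there is no depth.
- robot.get_calibration(name): a dict with "vertical_fov" (degrees; the focal length in pixels is half the picture's height over the tangent of half this angle, whatever the lens; pixels are square), "cx", "cy" (the principal point, pixels), "rvec" (rotation vector, rad) and "tvec" (3), from world to camera coordinates, as OpenCV has them. Camera axes: x right, y down, z forward; pixel columns grow to the right and rows downward; lengths in m; the calibration is good to about 2 mm. A picture is of the moment at which its call begins. get_calibration takes no time and is no camera call.
A pose or a line that the arm cannot do raises robot.IKError and nothing moves.
- robot.job_done(): hands the job in, once; it reports no verdict.
The state is a dict: "time": time; "q": joint angles; "qvel": joint speeds; "joint_torque": joint torques, N m; "tool_pos": TCP position; "tcp_rot": TCP orientation; "ft_force": force on the tool from outside, world axes, zero at the start; "torque": the same for the moment, N m; "gripper_width": finger opening in m.
Only numpy, scipy, OpenCV 4.12 (cv2) and the standard library are available. Lean on these libraries where they do the work, as an engineer would, in place of code of your own. Each camera call takes 0.05 s, during which the arm holds its last target. There are 200 camera calls.

## Working session

There is one attempt and no reset: what is moved stays moved. The work goes in short steps, each a Python script; the robot and the scene stay as the last script left them, time stands still between calls to the robot, and variables do not carry over. Pictures are saved under pics/ and viewed, about 8 in all and at most 12, crops included, and the job is handed in when it is done.

```bash
ls; mkdir -p pics
python3 - <<'E'
from plant import robot
import cv2
for n in("side","top"):
    cv2.imwrite(f"pics/{n}0.png",robot.grab_frame(n)); print(n,robot.get_calibration(n))
o=robot.observe(); print({k:o[k] for k in("time","tool_pos","tcp_rot","gripper_width","ft_force")})
E
```

```text
pics
side {'vertical_fov': 50.76743621944404, 'cx': 315.5304301174927, 'cy': 196.66279635555588, 'rvec': array([ 0.51415929, -2.49668429,  1.50271584]), 'tvec': array([0.52337377, 0.15624971, 1.07904303])}
top {'vertical_fov': 43.46401316822473, 'cx': 322.1911794716653, 'cy': 198.55302800812925, 'rvec': array([ 2.1077745 , -2.15164102,  0.20993709]), 'tvec': array([0.01085487, 0.57447209, 1.46294781])}
{'time': 0.1, 'tool_pos': array([0.1867904 , 0.5699623 , 0.30321574]), 'tcp_rot': array([-1.79934085e+02, -1.41289942e-02,  1.61850230e+02]), 'gripper_width': 0.0852048468678764, 'ft_force': array([ 0.27051766, -0.39579389, -0.35329424])}
```

View pics/side0.png

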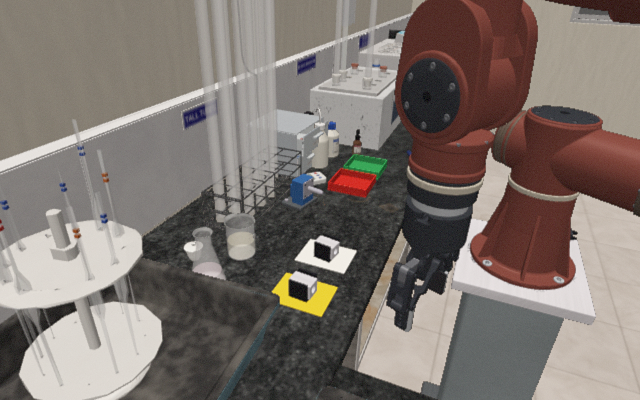

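View pics/top0.png

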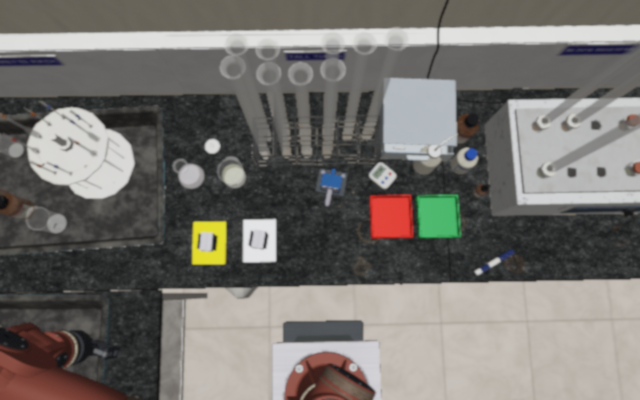

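The pictures show, in top, the yellow mat at about (209,242), white at (259,240), the gauge at (331,182) with its pin toward (327,203), red tray (391,217) and green tray (438,216). In side, yellow is at (304,292) and the gauge at (303,190). I need enlarged crops.

```bash
cat > h.py <<'E'
import cv2,numpy as np
from scipy.optimize import least_squares
from plant import robot
def cam(n):
    c=robot.get_calibration(n); f=200/np.tan(np.radians(c["vertical_fov"]/2))
    K=np.array([[f,0,c["cx"]],[0,f,c["cy"]],[0,0,1]]); return K,cv2.Rodrigues(c["rvec"])[0],c["tvec"]
def plane(n,uv,z):
    K,R,t=cam(n); d=R.T@np.linalg.solve(K,[*uv,1]); o=-R.T@t; return o+d*(z-o[2])/d[2]
def tri(a,b):
    P=[];
    for n in("side","top"):
        K,R,t=cam(n); P.append(K@np.c_[R,t])
    X=cv2.triangulatePoints(P[0],P[1],np.array(a,float),np.array(b,float)); return (X[:3]/X[3]).ravel()
def proj(n,X):
    K,R,t=cam(n); p=(np.atleast_2d(X)@R.T+t)@K.T; return p[:,:2]/p[:,2:]
def crop(im,x,y,w,h,s):
    c=cv2.resize(im[y:y+h,x:x+w],None,fx=s,fy=s,interpolation=cv2.INTER_CUBIC)
    for i in range(0,w,10):
        cv2.line(c,(i*s,0),(i*s,6),(0,0,255),1); cv2.putText(c,str(x+i),(i*s,16),0,.35,(0,0,255))
    for i in range(0,h,10):
        cv2.line(c,(0,i*s),(6,i*s),(0,0,255),1); cv2.putText(c,str(y+i),(8,i*s+4),0,.35,(0,0,255))
    return c
E
python3 - <<'E'
from h import *
s,t=cv2.imread("pics/side0.png"),cv2.imread("pics/top0.png")
a=np.hstack([crop(t,185,212,50,60,8),crop(t,305,162,50,60,8)])
b=np.hstack([crop(s,270,265,75,55,5),crop(s,275,160,80,55,5)])
cv2.imwrite("pics/ct.png",a);cv2.imwrite("pics/cs.png",b);print(a.shape,b.shape)
hs=lambda m:cv2.cvtColor(m,cv2.COLOR_BGR2HSV)
for nm,lo,hi in(("yellow",(20,150,120),(35,255,255)),("red",(0,180,120),(8,255,255)),("green",(50,150,80),(80,255,255))):
    m=cv2.inRange(hs(t),lo,hi); n,l,st,_=cv2.connectedComponentsWithStats(m); k=1+st[1:,4].argmax()
    pts=np.argwhere(l==k)[:,::-1].astype(np.float32); r=cv2.minAreaRect(pts)
    z=.003 if nm=="yellow" else .028
    print(nm,r,[plane("top",p,z)[:2].round(3).tolist() for p in cv2.boxPoints(r)],plane("top",r[0],z).round(4))
E
```

```text
(480, 800, 3) (275, 775, 3)
yellow ((208.5, 242.5), (43.0, 35.0), 90.0) [[0.521, 0.405], [0.519, 0.297], [0.387, 0.295], [0.389, 0.402]] [0.4538 0.3498 0.003 ]
red ((391.2086486816406, 216.0081024169922), (43.122257232666016, 42.6224479675293), 88.40885925292969) [[0.587, -0.147], [0.589, -0.278], [0.455, -0.275], [0.454, -0.145]] [ 0.5209 -0.2111  0.028 ]
green ((437.5, 216.0), (42.0, 43.0), 90.0) [[0.585, -0.291], [0.582, -0.424], [0.452, -0.414], [0.455, -0.283]] [ 0.518  -0.3529  0.028 ]
```

View pics/ct.png

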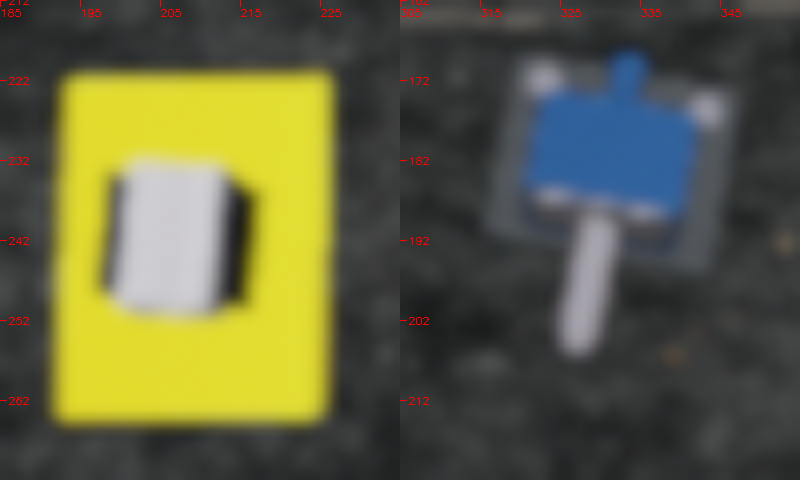

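View pics/cs.png

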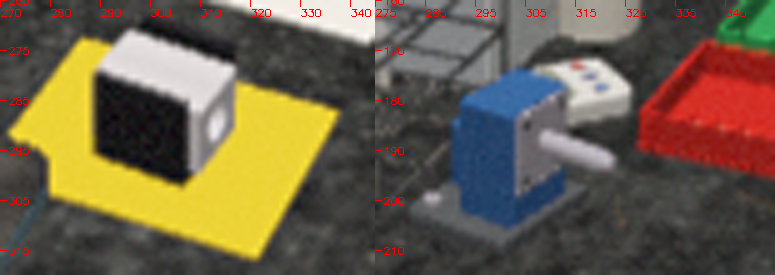

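Top: sleeve on yellow, light top with corners near (200.8,231.6), (212.7,232.2), (211.4,251), (199.6,250.1). Gauge pin tip is (326.8,205.3), root (329.3,188.2). Side: sleeve near end top corners (307.6,285.2), (316.6,278.6). Pin tip (322.6,191.6), root (308.2,187).

Run:
```python
from h import *
for n in("side","top"):
    K,R,t=cam(n); print(n,"cam",(-R.T@t).round(3))
S=np.array([(307.6,285.2),(316.6,278.6),(289,278.6),(295,271)]);T=np.array([(199.6,250.1),(211.4,251),(200.8,231.6),(212.7,232.2)])
for a,b in zip(S,T): print("sleeve",tri(a,b).round(4))
print("tip",tri((322.6,191.6),(326.8,205.3)).round(4),"root",tri((308.2,187),(329.3,188.2)).round(4))
print("face top +y",tri((302.6,181.2),(320.4,184.9)).round(4),"-y",tri((312.6,178.2),(339.6,188.2)).round(4))
def fit(pts,S,T,free_z,x0):
    def W(p):
        c,s=np.cos(p[2]),np.sin(p[2]); return pts@np.array([[c,-s,0],[s,c,0],[0,0,1]]).T+[p[0],p[1],p[3] if free_z else 0]
    def f(p): return np.r_[(proj("side",W(p))-S).ravel(),(proj("top",W(p))-T).ravel()]
    r=least_squares(f,x0,loss="soft_l1"); print(r.x.round(4),np.degrees(r.x[2]).round(2),f(r.x).reshape(-1,2).round(1).tolist())
fit(np.array([(-.027,.017,0),(-.027,-.017,0),(.027,.017,0),(.027,-.017,0)]),S,T,1,[.45,.35,0,.042])
fit(np.array([(-.072,0,.06),(-.022,0,.06),(-.022,.03,.088),(-.022,-.03,.088)]),
 np.array([(322.6,191.6),(308.2,187),(302.6,181.2),(312.6,178.2)]),np.array([(326.8,205.3),(329.3,188.2),(320.4,184.9),(339.6,188.2)]),0,[.6,0,0])
mt=np.array([(.065,.05),(.065,-.05),(-.065,-.05),(-.065,.05)])
px=np.array([(62,72),(333,74),(328,423),(53,420)])/8+[185,212]-.44
P=np.array([plane("top",p,.003)[:2] for p in px]);print(P.round(4),P.mean(0))
```

```text
side cam [0.16  1.016 0.635]
top cam [0.296 0.02  1.543]
sleeve [0.4298 0.3677 0.0444]
sleeve [0.4254 0.3333 0.0386]
sleeve [0.4814 0.3643 0.0439]
sleeve [0.4808 0.33   0.0397]
tip [ 0.5518 -0.0142  0.063 ] root [ 0.6031 -0.0232  0.0634]
face top +y [0.6082 0.004  0.0934] -y [ 0.6001 -0.0531  0.0799]
[ 0.4546  0.3489 -0.08    0.0414] -4.58 [[1.9, 1.6], [0.1, -0.8], [-1.4, 0.4], [0.3, -0.6], [-0.1, -0.4], [-0.5, -0.7], [0.6, 0.1], [-0.0, 0.1]]
[ 0.625  -0.0279 -0.1694] -9.7 [[-0.6, 0.5], [-0.4, 0.8], [-0.3, 1.9], [0.8, -2.4], [0.5, -0.5], [0.4, 0.4], [-0.5, 0.3], [0.3, 0.0]]
[[0.5227 0.4011]
 [0.5198 0.2966]
 [0.3858 0.2967]
 [0.3892 0.4011]] [0.4543686  0.34887861]
```

Heights agree: sleeve top measured at 41.4 mm against 42 mm, and pin at about 63 mm against 60 mm. The sleeve is at (0.4546, 0.349) with yaw about -4°. The gauge origin is (0.625, -0.028), yaw about -9.7°. I'll grip the sleeve by its ends.

```bash
cat >> h.py <<'E'
def st(msg=""):
    o=robot.observe(); print(msg,"t",round(o["time"],2),"p",o["tool_pos"].round(4),"rpy",o["tcp_rot"].round(2),"w",round(o["gripper_width"],4),"F",o["ft_force"].round(1)); return o
E
python3 - <<'E'
from h import *
print(robot.tip_reach)
for p,y in(((.4546,.349,.2),-94),((.46,.03,.2),-100),((.46,.03,.2),170),((.5,-.02,.121),170),((.52,-.211,.2),170),((.518,-.353,.2),170)):
    print(p,y,robot.ik(p,[180,0,y]))
robot.move_pose([.4546,.349,.16],[180,0,-94]); st("above")
hit=robot.line_to([.4546,.349,.085],vel=.1,guard=15); st(hit)
cv2.imwrite("pics/g1.png",crop(robot.grab_frame("side"),250,220,100,100,6))
E
```

```text
0.0726
(0.4546, 0.349, 0.2) -94 [ 24.4442711    1.63487507  -9.7292753   78.63584962   0.
 -61.5557289 ]
(0.46, 0.03, 0.2) -100 [-12.5969701  -18.69293426 -28.21755931  80.47537495   0.
 -92.5969701 ]
(0.46, 0.03, 0.2) 170 [-12.5969701  -18.69293426 -28.21755931  80.47537495   0.
  -2.5969701 ]
(0.5, -0.02, 0.121) 170 [-17.30092215  -8.73945148 -28.04872188  70.69072961   0.
  -7.30092215]
(0.52, -0.211, 0.2) 170 [-35.43837776  -0.44704113 -11.82445023  78.62259091   0.
 -25.43837776]
(0.518, -0.353, 0.2) 170 [-46.20511409  10.94112464   0.202159    79.26103437   0.
 -36.20511409]
above t 2.18 p [0.4545 0.3493 0.1602] rpy [-1.7999e+02  1.0000e-02 -9.4010e+01] w 0.0849 F [-0.2  0.3  0.2]
False t 3.08 p [0.455  0.3492 0.0857] rpy [-1.7995e+02  3.0000e-02 -9.4000e+01] w 0.0855 F [-0.8 -0.3  1. ]
```

View pics/g1.png

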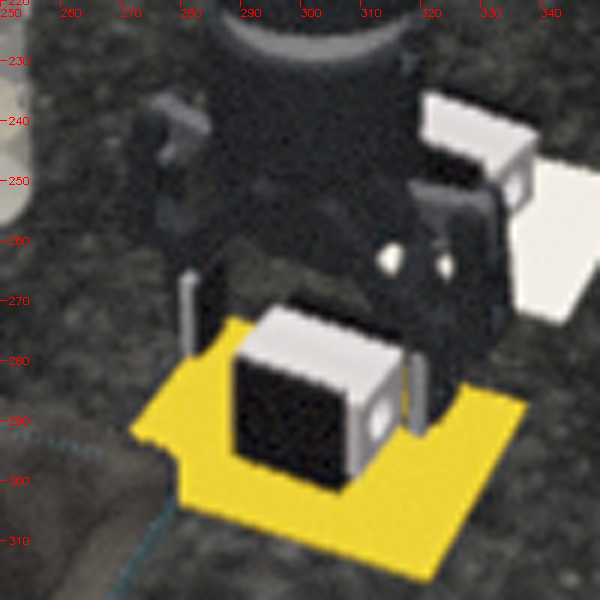

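The fingers straddle the sleeve's two ends; pads at about (319,285) and (282,272) flank it. I'll close, lift a little and check.

Run:
```python
from h import *
print(proj("side",[[.412,.352,.025],[.497,.346,.025]]).round(1))
robot.set_gripper(.04); st("closed")
robot.line_to([.455,.349,.17],vel=.1); st("lifted")
cv2.imwrite("pics/g2.png",crop(robot.grab_frame("side"),250,200,100,100,6))
```

```text
[[319.5 290.4]
 [285.5 278.5]]
closed t 3.53 p [0.455  0.3492 0.0858] rpy [-1.7994e+02  3.0000e-02 -9.4000e+01] w 0.0533 F [-0.5 -1.1  5.7]
lifted t 4.53 p [0.4546 0.3488 0.1691] rpy [ 1.7993e+02 -4.0000e-02 -9.4000e+01] w 0.0532 F [ 0.1  1.  -2.6]
```

View pics/g2.png

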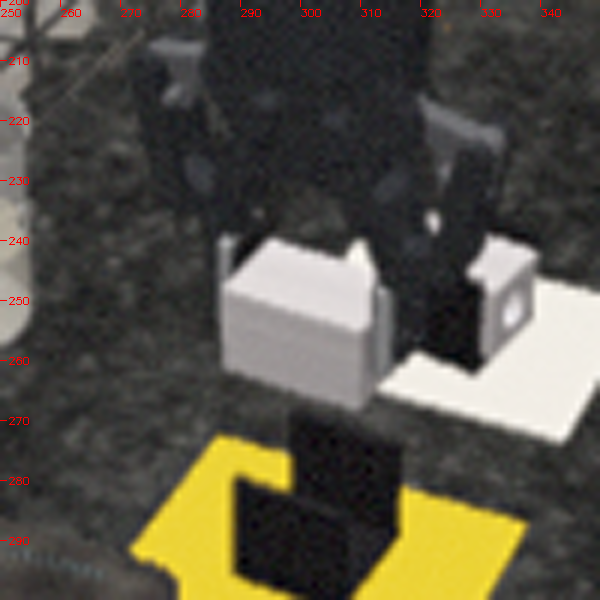

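The sleeve is lifted level between the pads (light block at 285–312, 240–268). Next I put it down on the pin axis line and regrip it across the sides.

Run:
```python
from h import *
x,y,b=.46,.0,-9.7
robot.move_pose([x,y,.15],[180,0,b-90]); st()
robot.line_to([x,y,.084],vel=.12)
h=robot.line_to([x,y,.075],vel=.02,guard=8); o=st(h)
robot.set_gripper(.085); st("open")
robot.line_to([x,y,.15],vel=.15)
robot.move_pose([x,y,.15],[180,0,b+180])
cv2.imwrite("pics/s3.png",crop(robot.grab_frame("side"),280,160,100,100,6))
t=robot.grab_frame("top"); cv2.imwrite("pics/t3.png",crop(t,295,160,60,90,6)); st()
```

```text
t 5.9 p [0.4602 0.0006 0.1501] rpy [-1.7999e+02  2.0000e-02 -9.9650e+01] w 0.053 F [-0.3 -0.3 -1.8]
True t 6.99 p [ 4.605e-01 -2.000e-04  7.780e-02] rpy [-1.7993e+02 -1.0000e-02 -9.9700e+01] w 0.0529 F [-1.5  0.3  6.1]
open t 7.42 p [4.597e-01 1.000e-04 7.670e-02] rpy [179.97  -0.   -99.7 ] w 0.0848 F [-0.4 -0.3 -0.4]
 t 9.56 p [0.4599 0.     0.1498] rpy [ 1.8000e+02 -2.0000e-02  1.7035e+02] w 0.0848 F [-0.4  0.5 -0.1]
```

View pics/s3.png

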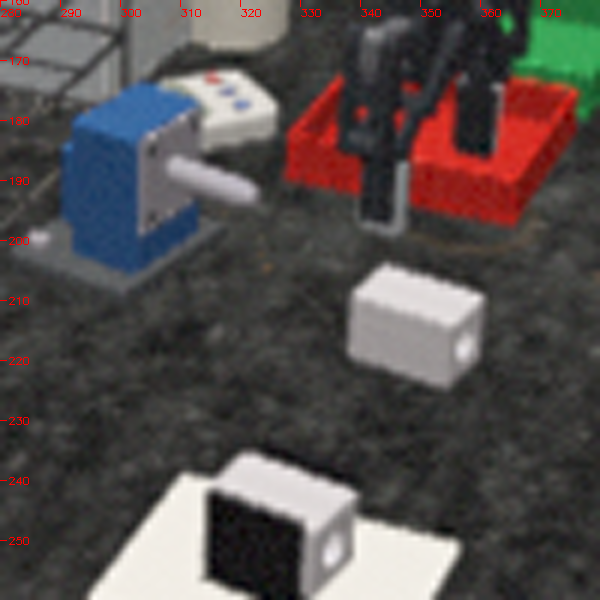

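The sleeve lies upright on the bench, light block (338–358, 204–224), pointing at the pin (tip 322,191). I'll refit the gauge with the plate corners added and overlay the fit on fresh frames.

```bash
cat > f.py <<'E'
from h import *
def W(pts,p):
    c,s=np.cos(p[2]),np.sin(p[2]); return np.array(pts)@np.array([[c,-s,0],[s,c,0],[0,0,1]]).T+[p[0],p[1],0]
obs={"top":[((-.072,0,.06),(326.8,205.3)),((-.022,.03,.088),(320.4,184.9)),((-.022,-.03,.088),(339.6,188.2)),
 ((.05,.045,.012),(320.2,169.7)),((.05,-.045,.012),(347.1,173.1)),((-.025,-.045,.012),(343.9,195.3)),((-.025,.045,.012),(315.8,190.9))],
 "side":[((-.072,0,.06),(322.6,191.6)),((-.022,0,.06),(308.4,187.0)),((-.022,.03,.088),(302.6,183.2)),((-.022,-.03,.088),(312.9,179.1)),((-.025,.045,0),(300.4,208.3)),((-.025,-.045,.006),(317.2,197))]}
def f(p,v=("top","side")): return np.concatenate([(proj(n,W([a for a,_ in obs[n]],p))-np.array([b for _,b in obs[n]])).ravel() for n in v])
for v in(("top",),("side",),("top","side")):
    r=least_squares(f,[.625,-.028,-.17],args=(v,),loss="soft_l1"); print(v,r.x[:2].round(4),np.degrees(r.x[2]).round(2),f(r.x,v).reshape(-1,2).round(1).tolist())
p=r.x; L=[[(-.022,0,.06),(-.072,0,.06)],[(-.022,.03,.088),(-.022,-.03,.088)],[(-.022,.03,.088),(-.022,.03,.012)],[(-.025,.045,.012),(-.025,-.045,.012)],[(.05,.045,.012),(-.025,.045,.012)],[(.05,-.045,.012),(-.025,-.045,.012)],[(.05,.045,.012),(.05,-.045,.012)]]
out=[]
for n,x,y in(("side",280,160),("top",303,160)):
    im=crop(robot.grab_frame(n),x,y,49,56,8)
    for l in L:
        q=((proj(n,W(l,p))-[x,y]+.5)*8).astype(int); cv2.line(im,tuple(map(int,q[0])),tuple(map(int,q[1])),(0,255,0),1)
    out.append(im)
cv2.imwrite("pics/ov.png",np.hstack(out))
E
python3 f.py
```

```text
('top',) [ 0.6233 -0.0294] -11.33 [[0.3, -0.1], [-0.1, 0.6], [0.6, 0.8], [-0.7, -2.0], [0.6, -0.5], [-0.2, 0.4], [-0.6, -0.2]]
('side',) [ 0.6253 -0.0324] -10.52 [[-0.3, -0.0], [-0.1, 0.2], [0.1, -0.8], [1.0, -3.8], [0.1, 2.5], [-0.4, 0.4]]
('top', 'side') [ 0.6237 -0.0297] -11.06 [[0.5, -0.2], [-0.0, 0.5], [0.7, 0.6], [-0.7, -2.1], [0.6, -0.7], [-0.1, 0.2], [-0.5, -0.3], [-0.3, 0.6], [-0.0, 0.7], [0.1, -0.3], [1.2, -3.3], [0.0, 3.0], [-0.2, 1.0]]
```

View pics/ov.png

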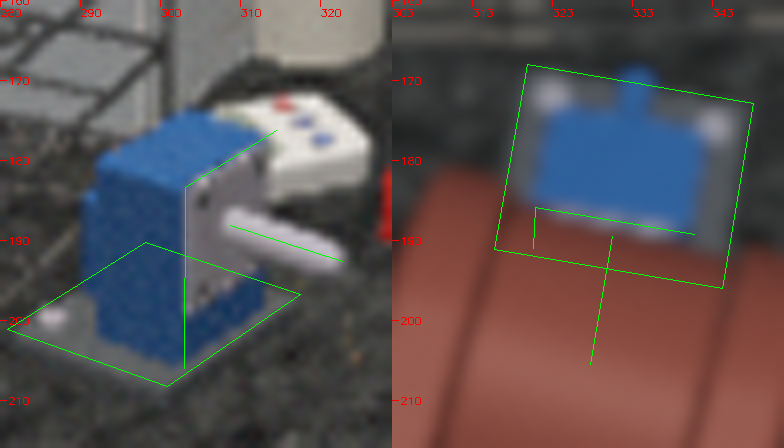

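Side overlay: the predicted pin line runs about 1 px below the real pin (root at 309,187). In top the block edge matches. I'll use the sleeve, whose pose is known from the robot, to find the side camera's bias.

Run:
```python
from h import *
b=np.radians(-9.7);R=np.array([[np.cos(b),-np.sin(b)],[np.sin(b),np.cos(b)]])
c=np.array([(-.027,.017),(-.027,-.017),(.027,.017),(.027,-.017)])@R.T+[.46,0]
q=proj("side",np.c_[c,[.034]*4]); S=np.array([(354.2,213.4),(360.4,208.7),(337.6,208.2),(344.2,203.2)])
bias=(S-q).mean(0);print((S-q).round(1).tolist(),bias)
for k in(np.zeros(2),bias):
  print("tip",tri(np.array((322.7,191.9))-k,(326.8,205.3)).round(4),"root",tri(np.array((308.6,186.6))-k,(329.3,188.2)).round(4))
# top ray at z=.060 alone
print(plane("top",(326.8,205.3),.06).round(4),plane("top",(329.3,188.2),.06).round(4))
```

```text
[[-1.4, -0.6], [-0.7, -0.3], [-1.3, -0.4], [-0.4, -0.6]] [-0.96666013 -0.46895699]
tip [ 0.5518 -0.0143  0.062 ] root [ 0.6024 -0.0233  0.065 ]
tip [ 0.5507 -0.0147  0.061 ] root [ 0.6013 -0.0237  0.0639]
[ 0.5524 -0.0143  0.06  ] [ 0.6047 -0.023   0.06  ]
```

The pin tip is at about (0.5515, -0.0147) and the root at about (0.603, -0.0236), so the axis yaw is about -10°. Now I grip the sleeve across its sides and approach.

Run:
```python
from h import *
R=[180,0,170]
robot.line_to([.46,0,.078],vel=.12,guard=15); st("down")
robot.set_gripper(.02); o=st("grip"); zg=o["tool_pos"][2]
z=zg+.043
robot.line_to([.46,0,z],vel=.12)
u=np.array([np.cos(np.radians(-10)),np.sin(np.radians(-10))])
root=np.array([.603,-.0236])
P=lambda d:[*(root-u*d),z]
print("z",z)
robot.move_pose(P(.092),R); st("pre")
cv2.imwrite("pics/s5.png",crop(robot.grab_frame("side"),290,150,70,70,8))
```

```text
down t 10.41 p [ 4.603e-01 -1.000e-04  7.860e-02] rpy [-1.800e+02  4.000e-02  1.703e+02] w 0.0851 F [-0.6 -1.2  0.3]
grip t 10.93 p [ 4.605e-01 -1.000e-04  7.860e-02] rpy [1.800e+02 7.000e-02 1.703e+02] w 0.0329 F [-0.6  1.3  5.6]
z 0.12164655315937772
pre t 11.8 p [ 0.5121 -0.0076  0.1201] rpy [ 1.7999e+02 -1.5000e-01  1.7000e+02] w 0.0332 F [-0.8  0.7 -2.5]
```

View pics/s5.png

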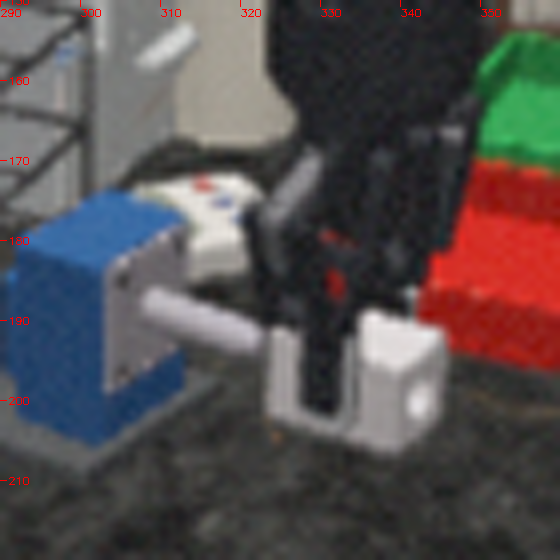

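The sleeve is held just short of the pin, with its near bore at (342,200) and the pin axis extension about 0.6 px above it. The arm sags about 1.5 mm in z, so I'll compensate and push with a guard.

Run:
```python
from h import *
u=np.array([np.cos(np.radians(-10)),np.sin(np.radians(-10))]); root=np.array([.603,-.0236]); z=.1228
P=lambda d:[*(root-u*d),z]
d=lambda o:round(float((root-o["tool_pos"][:2])@u),4)
robot.line_to(P(.09),vel=.05); print(d(st("a")))
h=robot.line_to(P(.065),vel=.03,guard=10); print(h,d(st("b")))
if not h:
    h=robot.line_to(P(.02),vel=.03,guard=12); print(h,d(st("c")))
cv2.imwrite("pics/s6.png",crop(robot.grab_frame("side"),290,150,70,70,8))
```

```text
a t 12.1 p [ 0.514  -0.0079  0.1228] rpy [-180.   -0.  170.] w 0.0329 F [-0.1  0.2 -1.3]
0.0904
b t 13.08 p [ 0.539  -0.0122  0.1227] rpy [1.7999e+02 1.0000e-02 1.7001e+02] w 0.0329 F [ 1.6  2.5 -5. ]
False 0.065
c t 13.59 p [ 0.5434 -0.0129  0.1219] rpy [179.98  -0.21 170.01] w 0.0329 F [-0.3  0.3 -2. ]
True 0.0605
```

View pics/s6.png

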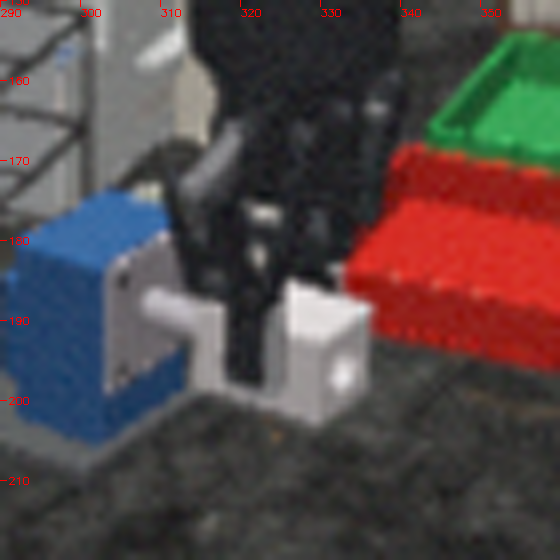

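It stopped with the centre about 60 mm from the root: the sleeve's front is at (316,195) and about half the pin is still visible, near the expected 57 mm for a blocked bore. I'll press again more firmly, with small lateral offsets, to rule out a snag.

Run:
```python
from h import *
u=np.array([np.cos(np.radians(-10)),np.sin(np.radians(-10))]); n=np.array([-u[1],u[0]]); root=np.array([.603,-.0236])
d=lambda o:round(float((root-o["tool_pos"][:2])@u),4)
for k,(l,z) in enumerate(((0,.1222),(.001,.1216),(-.001,.1216))):
    P=lambda x:[*(root-u*x+n*l),z]
    robot.line_to(P(.064),vel=.05); st()
    h=robot.line_to(P(.03),vel=.03,guard=25); o=st(h); print(d(o))
    cv2.imwrite(f"pics/s7_{k}.png",crop(robot.grab_frame("side"),290,150,70,70,8))
```

```text
t 13.89 p [ 0.54   -0.0125  0.1224] rpy [179.92  -0.29 170.03] w 0.0332 F [ 0.5  1.  -0.7]
True t 14.37 p [ 0.5441 -0.0131  0.1211] rpy [179.94  -0.76 170.04] w 0.0332 F [ 0.3 -0.4 -2.3]
0.0598
 t 14.67 p [ 0.5399 -0.0114  0.1215] rpy [179.92  -0.78 170.06] w 0.033 F [-0.5 -0.  -1.1]
True t 15.15 p [ 0.5448 -0.0122  0.1206] rpy [179.93  -1.22 170.06] w 0.0334 F [-0.2 -0.4 -1.3]
0.0593
 t 15.45 p [ 0.54   -0.0129  0.1218] rpy [179.82  -1.17 170.1 ] w 0.0332 F [ 1.2  4.2 -0.1]
True t 15.95 p [ 0.5452 -0.0134  0.1209] rpy [179.8   -1.63 170.13] w 0.0335 F [-1.2  2.5  2.7]
0.0587
```

Every press stopped at 59–60 mm, even at 25 N and with ±1 mm offsets; a clear bore would give 27 mm and a snag on the tip about 77 mm. The bore is blocked, so I withdraw and go to the red tray at (0.521, -0.211).

Run:
```python
from h import *
u=np.array([np.cos(np.radians(-10)),np.sin(np.radians(-10))]); root=np.array([.603,-.0236])
P=lambda d,z:[*(root-u*d),z]
robot.line_to(P(.12,.1222),vel=.06,rotation=[180,0,170]); st("off")
robot.line_to(P(.12,.18),vel=.15)
robot.move_pose([.521,-.211,.17],[180,0,180]); st("over tray")
robot.line_to([.521,-.211,.09],vel=.1)
h=robot.line_to([.521,-.211,.078],vel=.02,guard=8); st(h)
cv2.imwrite("pics/s8.png",crop(robot.grab_frame("side"),310,120,100,90,6))
```

```text
off t 17.17 p [ 0.485  -0.0029  0.1222] rpy [-1.7999e+02  1.0000e-02  1.6999e+02] w 0.0333 F [-0.3 -0.6 -1.4]
over tray t 18.56 p [ 0.5205 -0.2103  0.169 ] rpy [ 1.7992e+02 -8.0000e-02  1.7997e+02] w 0.0331 F [ 0.3  1.3 -2.5]
True t 19.96 p [ 0.5212 -0.2112  0.0827] rpy [-1.7998e+02  3.0000e-02 -1.8000e+02] w 0.0326 F [-1.1 -0.1  6. ]
```

View pics/s8.png

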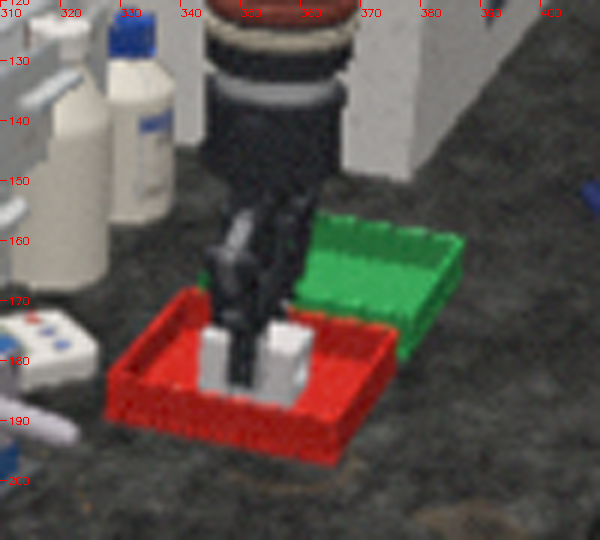

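The sleeve is inside the red tray (343–361, 174–187). Contact came at TCP z 0.0827, against 0.0826 expected for the floor. Releasing.

Run:
```python
from h import *
robot.set_gripper(.055); st("open")
robot.line_to([.521,-.211,.2],vel=.12); robot.move_pose([.42,-.0,.3],[180,0,180]); robot.pause(.5); st("clear")
a=crop(robot.grab_frame("side"),290,140,100,80,4);b=crop(robot.grab_frame("top"),355,180,100,80,4)
cv2.imwrite("pics/end.png",np.hstack([a,b]))
```

```text
open t 20.35 p [ 0.5206 -0.2108  0.0816] rpy [ 1.7996e+02 -5.0000e-02  1.8000e+02] w 0.0551 F [0.3 0.2 0.2]
clear t 22.98 p [ 4.200e-01 -1.000e-04  2.999e-01] rpy [ 1.7999e+02 -2.0000e-02  1.7999e+02] w 0.055 F [-0.7  0.2 -0.3]
```

View pics/end.png

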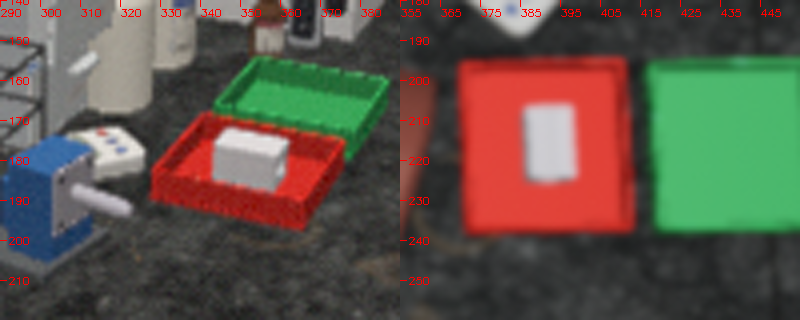

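The sleeve lies flat in the middle of the red tray (top view, about 392,216), and the arm is clear.

```bash
python3 -c "
from plant import robot
robot.job_done()"
```

```text
the job is handed in; nothing more can be done
```

The sleeve from the yellow mat is blocked, so I set it down in the red tray and handed the job in at about 23 s of the 64 s allowed. I lifted it by its ends, put it on the bench, and took it again across its sides before gauging.

- **Gauging:** the first push and three further presses at up to 25 N, two of them offset 1 mm sideways, stopped with the sleeve centre 59–60 mm from the pin root. A blocked sleeve should stop at 57 mm and a clear one at 27 mm. I put the 2–3 mm difference down to my camera estimate of the root and about 1 mm of slip in the grip.
- **Placing:** it touched the tray floor at the expected height before I let go. The last pictures show it flat in the middle of the red tray with the gripper clear.
- **Less certain:**
  - My measured pin height came out at 61–65 mm, so I used the stated 60 mm.
  - The gauge fit left a few 2–4 px errors on block and plate corners.
  - The tool tilted up to 1.6° during the repeat presses; I corrected that while pulling the sleeve off.
- **Left alone:** I moved only this sleeve. I did not check the white-mat sleeve or the glassware in the final pictures; the timer is partly in view and looks unmoved.

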